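Push a display module home into the snap-in test dock and start the test

TASK

Push the flat display module that lies in front of the test dock along the bench, square into the dock's open mouth and on against the sprung contacts, until both catches have snapped in behind it and it stays home by itself. Then press the round start button on the dock's switch box and let it spring back. Only push the module with your fingers, never pick it up, and leave the other things on the bench where they lie.

Things in the scene. Friction and masses are not known exactly. Their poses are not given: they have to be found in the camera images.
- module: Display module: flat slab, white case, dark screen, 69 mm deep (x), 85 mm wide (y); 10 mm high; about 90 g. Origin: middle of its underside. Its -x edge, with the ports, faces the dock and goes in first (its yaw is about that of the dock plus pi). Starts with its middle 65 to 86 mm before the dock's mouth, up to 45 mm off its middle line, up to 0.3 rad askew.
- dock: Test dock, fixed to the bench: two low aluminium guide rails with a black bridge across the far end, open towards -x. Origin on the bench (z = 0) under the middle of a module that is home; +x points into the dock, +y to the left of it, yaw varies. The floor inside is level with the bench, no step.
- dock_mouth (a point): Middle of the line between the tips of the flared mouth, on the bench, 87 mm before the dock's origin. The mouth is about 106 mm wide there and narrows to 95 mm over 17 mm; between the two noses of the catches 75 mm are open; the rails behind them taper in from 100 to 88.6 mm. Rails 16 mm high, 117 mm over their outer faces; bridge 24 mm high.
- contact_head (a joint): Sprung contact head, a grey block with a row of brass pins in the bridge: 0 = fully out, 0.009 m = pushed right in (+x). It stands 5 mm in a home module's way; 2.5 N at 0, 4.5 N at home, 6.3 N at the hard stop, 4 mm past home. The module must go about 2 mm past home for the catches to snap in; the head then pushes it back against them.
- catch_left (a joint): Sprung steel catch (arm 12 mm high, nose at its far end) in the mouth at the dock's +y side, pivoted at its front end: 0 = sprung in, its nose blocks the way back out; it is pressed aside to about 0.16 rad as the module slides past (both together drag 1 to 4 N) and springs back to 0 behind the module.
- catch_right (a joint): The same catch at the -y side.
- start (a joint): Start button: 0 = up, 0.006 m = fully down; springs back; 1.5 N to start it moving, 5 N fully down. Pressed counts from 0.0035 m.
- start_top (a point): Centre of the top of the round white start button (20 mm wide, in a dark 36 mm collar), 46 mm above the bench on the black switch box at the dock's right (-y) side; it is pressed straight down.
- driver: Bystander: slim precision screwdriver, 144 mm long, 13 mm thick, lying; origin under its middle, long axis x.
- loupe: Bystander: black eye loupe, a round cup 33 mm wide and 30 mm high; origin under its middle.
- shell: Bystander: bare black handle body, 164 mm long (its y), 39 mm wide, 32 mm high, lying; origin under its middle.
- cell_a: Bystander: round battery cell, 66 mm long (x), 18 mm thick, lying; origin under its middle.
- hex_key: Bystander: L-shaped hex key, 87 x 28 x 4 mm, lying flat; origin under its middle.
- spare_cap: Bystander: small white connector cap, 16 x 39 x 11 mm; origin under its middle.
Things that resemble listed ones, but are neither listed nor needed, are in the scene too. There is more than one size of the module; the job needs the larger.

How it is judged:
On the way, in this order (a step that is already met when the one before it is completed fails the run):
1. the module is home in the dock with both catches snapped in behind it (x of module in the frame of dock between -0.003 and 0.0065 m and y of module in the frame of dock between -0.004 and 0.004 m and angle between the x axis of module and the x axis of dock, either way round below 0.06 rad and value of joint contact_head above 0.0025 m and value of joint each of catch_left, catch_right below 0.05 rad and height (world z) of module below 0.004 m), for 0.2 s.
2. the start button is pressed down (value of joint start above 0.0035 m), for 0.05 s.
At the end, for the whole second after the job is handed in: The module lies flat in the dock, its middle within 3 mm of the dock's origin along the dock and 4 mm across it, square within 0.06 rad, at rest, the contact head pushed in more than 2.5 mm, both catches sprung in (below 0.05 rad) behind it; the start button is up again (below 1.5 mm) (all of step 1 and x of module in the frame of dock below 0.003 m and value of joint start below 0.0015 m and linear speed of module below 0.01 m/s); the robot touches nothing.
It fails at once if the module is lifted off the bench or tipped (more than 10 mm or 0.2 rad) (height (world z) of module above 0.01 m or angle between module's own z axis and vertical above 0.2 rad).
It fails at once if the start button is pressed while the module is not home (value of joint start above 0.0035 m and not (x of module in the frame of dock between -0.003 and 0.0065 m and y of module in the frame of dock between -0.004 and 0.004 m and angle between the x axis of module and the x axis of dock, either way round below 0.06 rad and value of joint contact_head above 0.0025 m and value of joint each of catch_left, catch_right below 0.05 rad and height (world z) of module below 0.004 m)).
It fails at once if another thing on the bench is shifted more than 20 mm (distance of any of driver, loupe, shell, cell_a, hex_key, spare_cap from where it was at the start of the episode above 0.02 m).
It also fails if it takes over 54 s, if anything falls off the work surface, if the arm or the gripper's body presses on something with over 40 N, if the wrist force passes 120 N, or if a joint passes its speed limit or range.

ROBOT

A 6-joint arm with a two-finger parallel gripper is mounted at the origin on a cart in front of the work surface, level with it; the furniture and walls round the work are solid. World frame = base frame: x ahead of the robot, y to its left, z up, the work surface at z = 0. Lengths are in m, angles in rad, forces in N, time in s.
With the tool pointing down it reaches from about 0.25 to 0.725 m from the base axis. Payload 4 kg.
Tool frame: the origin (TCP) lies midway between the tips of the shut fingers; the grasp point (between the pads) lies 19 mm behind it; z points along the fingers, y is the line along which they close (so a half turn about z gives the same grasp; the last joint's range is limited). The gripper opens to 85 mm and grips with 20 to 120 N. Pads are 22 mm wide; open, the fingers measure 114 mm over their backs; the gripper's body (76 mm by 85 mm) begins 54 mm behind the grasp point. The pads swing forward as they close: fully open they stand 13 mm farther back than shut.
Start: joints at [1.301, 0.241, 0.005, 1.335, 0, 1.571], TCP at [0.133, 0.482, 0.231] pointing down, gripper open.
Joint ranges: [-2.72, 2.72], [-1.05, 1.87], [-1.09, 1.28], [-1.99, 2.15], [-1.42, 1.44], [-3.14, 3.14]. Speed limits (rad/s): [2.79, 2.79, 3.14, 3.14, 3.14, 3.14].

INTERFACE

Orientations are given as a rotation vector (axis times angle).
In Python, from station import env gives the robot as it stands. The module is installed in compiled form; this text tells all that it offers.
- The arm moves only by the tool play_rows, never from a script. Its argument "deltas" is one flat list of numbers, 7 for each row, row after row: the shift along the tool's x, y, z scaled (see below), then the turn, a rotation vector about the tool's x, y, z scaled (see below), then the opening, from 0 (shut) to 1 (fully open). In form: [tx, ty, tz, rx, ry, rz, hand, tx, ty, tz, rx, ry, rz, hand, ...]. A call has 1 to 10 rows; each row shifts and turns the commanded pose from where the row before left it, along the tool's axes as they then stand; what a row does not reach is not made up. The controller multiplies each number of a shift by 60 mm and each number of a turn by 8 degrees. A row lasts 1/8 s, in which the tool goes at most 62.5 mm and 10.7 degrees, less where a joint would pass 70% of its speed; a pose out of reach is approached as far as the arm can. A call with a number of a shift or a turn outside -1 to 1 is refused whole. A call with a gripper value outside its range is refused whole. The fingers move at their own pace and stop on an object; "newtons" is the grip in N (left out, the last holds). Time passes only in rows, so rows that do not move let the fingers close. It gives the time, the measured TCP pose, the force, the opening and the grip force at its end, in the units of the state.
- env.sense(): the state, without advancing time (a new reading comes with each control period).
- env.grab_frame(name): name is "scene" or "top" or "wrist"; returns the picture (400x640x3 uint8, red, green, blue); there is no depth.
- env.camera_model(name): a dict with "fov_y" (degrees; the focal length in pixels is half the picture's height over the tangent of half this angle, whatever the lens; pixels are square), "cx", "cy" (the principal point, pixels), "world_to_cam" (4x4, takes a point from world to camera coordinates); the wrist camera has in their place "hand_eye" (4x4, takes a point from camera to tool coordinates, whose origin is the TCP and whose axes are the flange's). Camera axes: x right, y up, looking along -z (the intrinsics and any distortion apply to the point x, -y, -z); pixel columns grow to the right and rows downward; lengths in m; the calibration is good to about 2 mm. A picture is of the moment at which its call begins: read the wrist's pose just before it. camera_model takes no time and is no camera call.
- env.close_job(): hands the job in; it is judged then, once.
The state is a dict: "t": time; "joint_pos": joint angles; "joint_vel": joint speeds; "tau": joint torques, N m; "tool_pos": TCP position; "ee_rot": TCP orientation; "contact_force": force on the tool from outside, world axes, zero at the start; "moment": the same for the moment, N m; "finger_gap": finger opening in m; "grip_force": force on a finger pad.
Only numpy, scipy, OpenCV 4.12 (cv2) and the standard library are available. Lean on these libraries where they do the work, as an engineer would, in place of code of your own. Each camera call takes 0.05 s, during which the arm holds its last target. There are 200 camera calls.

## Working session

There is one attempt and no reset: what is moved stays moved. The work goes in short steps, Python scripts to look and compute and a tool call to move; the robot and the scene stay as the last step left them, time stands still between calls to the robot, and variables do not carry over. Pictures are saved under pics/ and viewed, at most 10 in all, crops included, and the job is handed in when it is done.

Besides the shell and the picture viewer there is one more tool, called after ">>>" as name(argument=value, ...) on one line, values as JSON. play_rows: Moves the arm, as the interface text tells. Its arguments: {"type":"object","properties":{"deltas":{"type":"array","items":{"type":"number","minimum":-1,"maximum":1}},"newtons":{"type":"number"}},"required":["deltas"]}

```bash
mkdir -p pics; ls; python3 - <<'E'
from station import env
import cv2,numpy as np
s=env.sense(); print(s)
for n in ("scene","top","wrist"):
    print(n,env.camera_model(n))
    im=env.grab_frame(n); cv2.imwrite(f"pics/{n}0.png",im[:,:,::-1])
E
```

```text
pics
{'t': 0.0, 'joint_pos': array([ 1.30099119e+00,  2.41389558e-01,  3.71657517e-03,  1.33518320e+00,
       -9.61015526e-06,  1.57082539e+00]), 'joint_vel': array([-0.00161349, -0.00065951,  0.00104562,  0.00120094,  0.00117452,
        0.00063259]), 'tau': array([ 1.73966531e-03, -3.72317290e+01,  2.52407134e+01,  1.69429102e-02,
       -7.79548441e-05,  6.47462457e-06]), 'tool_pos': array([0.13310693, 0.48130427, 0.23042172]), 'ee_rot': array([-0.42253366, -3.11277671,  0.00320799]), 'contact_force': array([ 0.79277851,  1.04395327, -0.37407879]), 'moment': array([ 0.00246826, -0.00322287,  0.07311885]), 'grip_force': 0.0, 'finger_gap': 0.08545357186798144}
scene {'fov_y': 46.89327550044779, 'cx': 313.38333823589113, 'cy': 198.64673282393173, 'world_to_cam': array([[ 0.7405212 , -0.67201642,  0.00472048, -0.31565074],
       [ 0.49388317,  0.5489659 ,  0.67432623, -0.38983834],
       [-0.45574968, -0.4970215 ,  0.73841848, -0.69946614],
       [ 0.        ,  0.        ,  0.        ,  1.        ]])}
top {'fov_y': 50.98998352374945, 'cx': 316.7854450002233, 'cy': 200.0685130046189, 'world_to_cam': array([[ 0.0275285 , -0.99952708, -0.0137036 ,  0.1518283 ],
       [ 0.9921671 ,  0.02564965,  0.12225608, -0.52713345],
       [-0.12184678, -0.01696179,  0.99240398, -1.06022299],
       [ 0.        ,  0.        ,  0.        ,  1.        ]])}
wrist {'fov_y': 62.41588981246738, 'cx': 317.77463938351696, 'cy': 194.71193969854195, 'hand_eye': array([[-1.01611498e-03,  9.64884956e-01,  2.62670878e-01,
         6.61066614e-02],
       [ 9.99999344e-01,  1.11927015e-03, -2.43089817e-04,
         2.60298293e-04],
       [-5.28553380e-04,  2.62670458e-01, -9.64885460e-01,
        -1.44228242e-01],
       [ 0.00000000e+00,  0.00000000e+00,  0.00000000e+00,
         1.00000000e+00]])}
```

View pics/top0.png

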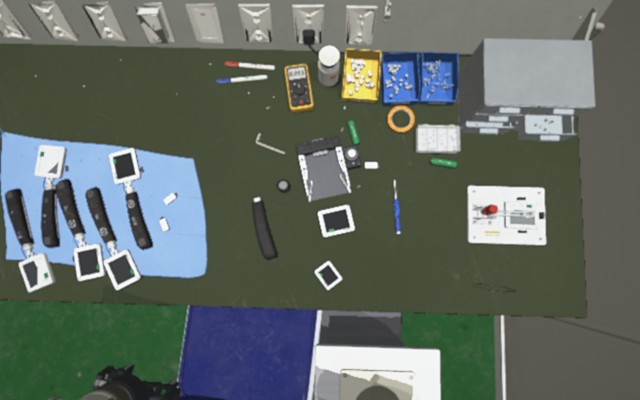

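View pics/scene0.png

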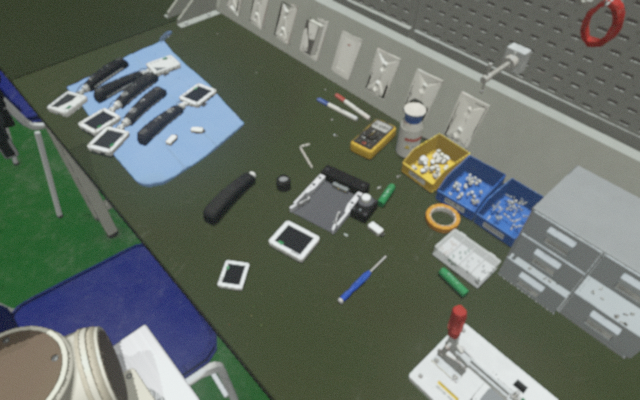

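The top view shows the dock at about (325,170), mouth facing down. The start button is at (351,154). There are two loose white framed slabs: a large one at (337,221) and a small one at (328,275). The four on the blue mat have handles. The large slab in front of the mouth should be the module, which I'll check by size and in one enlarged crop.

```bash
cat > h.py <<'E'
from station import env
import cv2,numpy as np
from scipy.spatial.transform import Rotation as R
def cam(n,s=None):
    m=env.camera_model(n)
    f=200/np.tan(np.radians(m["fov_y"])/2)
    if n=="wrist":
        s=s or env.sense(); T=np.eye(4);T[:3,:3]=R.from_rotvec(s["ee_rot"]).as_matrix();T[:3,3]=s["tool_pos"]
        c2w=T@m["hand_eye"]
    else: c2w=np.linalg.inv(m["world_to_cam"])
    return f,m["cx"],m["cy"],c2w
def ray(C,u,v,z):
    f,cx,cy,T=C
    d=T[:3,:3]@np.array([(u-cx)/f,-(v-cy)/f,-1.]);o=T[:3,3]
    return o+d*(z-o[2])/d[2]
def pix(C,p):
    f,cx,cy,T=C
    q=np.linalg.inv(T)@np.append(p,1); return np.array([cx+f*q[0]/-q[2],cy-f*q[1]/-q[2]])
def rect(im,C,roi,z,thr=150,amin=100):
    x0,y0,x1,y1=roi
    k=8
    g=cv2.resize(im[y0:y1,x0:x1].min(2),None,fx=k,fy=k,interpolation=cv2.INTER_CUBIC)
    cs,_=cv2.findContours((g>thr).astype(np.uint8),cv2.RETR_EXTERNAL,cv2.CHAIN_APPROX_NONE)
    c=max(cs,key=cv2.contourArea)[:,0,:]
    P=np.array([ray(C,x0+(u+.5)/k-.5,y0+(v+.5)/k-.5,z)[:2] for u,v in c])
    r=cv2.minAreaRect((P*1000).astype(np.float32))
    return r,P
E
python3 - <<'E'
from h import *
im=cv2.imread("pics/top0.png"); C=cam("top")
for roi in [(310,198,365,243),(308,255,350,295)]:
    for t in (110,140): print(rect(im,C,roi,.010,t)[0])
cr=cv2.resize(im[130:290,270:420],None,fx=5,fy=3.75*5/3.75,interpolation=cv2.INTER_CUBIC)[:,:]
cr=cv2.resize(im[125:245,275:415],None,fx=5,fy=5,interpolation=cv2.INTER_CUBIC)
cv2.imwrite("pics/crop1.png",cr)
E
```

```text
((473.0431213378906, 114.52804565429688), (75.06631469726562, 90.80553436279297), 14.292886734008789)
((472.9373779296875, 114.66459655761719), (73.66471862792969, 89.34713745117188), 14.20654010772705)
((330.41644287109375, 132.08016967773438), (64.71167755126953, 53.314849853515625), 38.58174133300781)
((330.4071350097656, 132.086181640625), (63.29841613769531, 51.90336227416992), 38.58570098876953)
```

View pics/crop1.png

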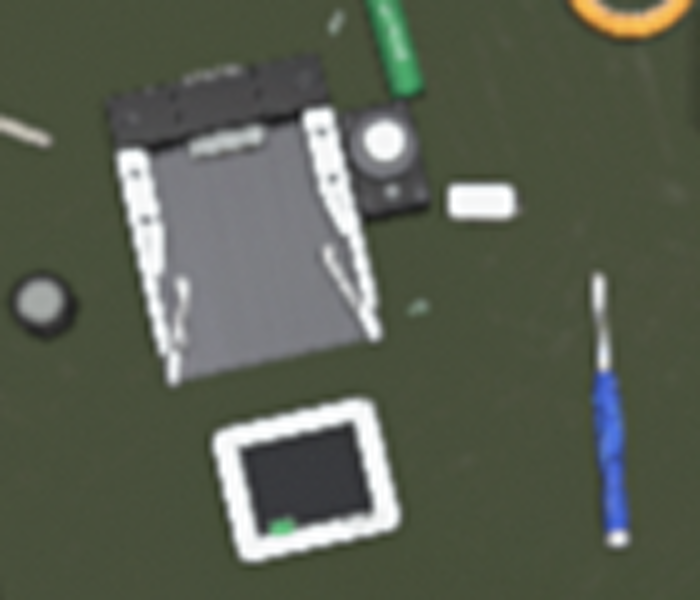

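The crop confirms it. The larger slab, centred near crop (307,480), lies in front of the dock and measures about 73x89 mm with blur, which fits 69x85. The other measures 52x63 mm, so it's the wrong one. The mouth tips are at crop (174,382) and (377,337), and the button is at (384,141).

```bash
cat >> h.py <<'E'
def plan(target,ang=None):
    "remaining shift in tool axes (units of 60 mm) and turn about tool z (units of 8 deg) to bring tool x to angle ang"
    s=env.sense(); M=R.from_rotvec(s["ee_rot"]).as_matrix()
    d=M.T@(np.array(target)-s["tool_pos"])/.06
    print("t",s["t"],"pos",s["tool_pos"].round(4),"toolx deg",np.degrees(np.arctan2(M[1,0],M[0,0])).round(2),"tilt",M[:,2].round(4),"F",s["contact_force"].round(2))
    print("shift",d.round(3))
    if ang is not None:
        e=np.degrees(ang)-np.degrees(np.arctan2(M[1,0],M[0,0])); e=(e+180)%360-180
        print("turn rz",(-e/8).round(3))
E
python3 - <<'E'
from h import *
C=cam("top"); S=cam("scene")
q=lambda u,v,z: ray(C,275+(u+.5)/5-.5,125+(v+.5)/5-.5,z)[:2]
a=q(174,382,.016);b=q(377,337,.016)
m=(a+b)/2; n=np.array([(a-b)[1],-(a-b)[0]]); n/=np.linalg.norm(n)
print("tips",a,b,np.linalg.norm(a-b),"mouth",m,"yaw",np.degrees(np.arctan2(n[1],n[0])))
b1=q(384,141,.046); print("button",b1)
mod=np.array([.473,.1146]); l=np.array([-n[1],n[0]])
print("module rel mouth",(mod-m)@n,(mod-m)@l)
for x,y,z in [(*b1,.046),(*a,.016),(*b,.016),(*mod,.01)]: print(pix(S,[x,y,z]))
t=m-n*(.0755+.0345+.011+.06); ang=np.arctan2(-n[1],-n[0])
plan([t[0],t[1],.18],ang); print(t)
E
```

```text
tips [0.52203725 0.18563359] [0.54886272 0.07864694] 0.11029845454740336 mouth [0.53544998 0.13214026] yaw 14.075960490092776
button [0.64796152 0.07871062]
module rel mouth -0.06484080171922188 -0.0018252625147476174
[364.80480602 196.6141473 ]
[289.033757   207.39863995]
[331.32953095 229.2361189 ]
[293.13741009 240.03574887]
t 0.15 pos [0.1331 0.4814 0.2306] toolx deg 164.54 tilt [-4.0e-04 -1.6e-03 -1.0e+00] F [-1.11  0.68 -0.36]
shift [-5.39  -5.31   0.852]
turn rz -3.692
[0.35988466 0.0881196 ]
```

>>> play_rows(deltas=[-0.54,-0.53,0.085,0,0,0,0.35,-0.54,-0.53,0.085,0,0,0,0.35,-0.54,-0.53,0.085,0,0,0,0.35,-0.54,-0.53,0.085,0,0,0,0.35,-0.54,-0.53,0.085,0,0,0,0.35,-0.54,-0.53,0.085,0,0,0,0.35,-0.54,-0.53,0.085,0,0,0,0.35,-0.54,-0.53,0.085,0,0,0,0.35,-0.54,-0.53,0.085,0,0,0,0.35,-0.54,-0.53,0.085,0,0,0,0.35])

```text
t: 1.4
tool_pos: [0.3613, 0.0877, 0.1801]
ee_rot: [0.423, 3.113, 0.0]
contact_force: [0.4, -0.3, 0.6]
finger_gap: 0.0297
grip_force: 0.0
```

>>> play_rows(deltas=[0,0,0,0,0,-0.92,0.35,0,0,0,0,0,-0.92,0.35,0,0,0,0,0,-0.92,0.35,0,0,0,0,0,-0.93,0.35,0,0,0,0,0,0,0.35,0,0,0,0,0,0,0.35])

```text
t: 2.15
tool_pos: [0.3606, 0.089, 0.1802]
ee_rot: [0.382, -3.118, 0.0]
contact_force: [0.2, -0.0, -0.8]
finger_gap: 0.0301
grip_force: 0.0
```

```bash
python3 - <<'E'
from h import *
s=env.sense(); im=env.grab_frame("wrist")[:,:,::-1]; cv2.imwrite("pics/w1.png",im)
print(s["joint_pos"].round(3),s["finger_gap"]); np.save("w1.npy",np.r_[s["tool_pos"],s["ee_rot"]])
plan([0.3599,.0881,.18],np.radians(14.08-180))
E
```

```text
[ 0.242  0.019 -0.391  1.161 -0.    -0.002] 0.030086421991713123
t 2.2 pos [0.3607 0.0891 0.1802] toolx deg -166.01 tilt [-2.e-04 -0.e+00 -1.e+00] F [ 0.24 -0.13 -0.27]
shift [ 0.016 -0.013  0.004]
turn rz -0.012
```

View pics/w1.png

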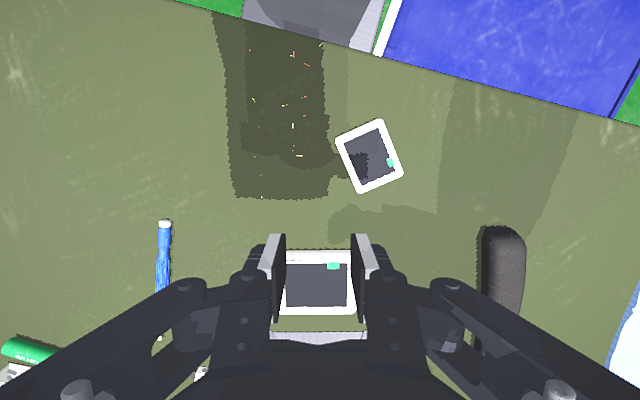

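The wrist view is flipped, with up meaning towards the robot. The module is at (316,282) between the finger pads, and the small one at (370,156) is well behind the fingers' path. Next I lower behind the module's rear edge and feel for the bench.

>>> play_rows(deltas=[-0.91,-0.025,0,0,0,0,0.35,0,0,0.8,0,0,0,0.35,0,0,0.8,0,0,0,0.35,0,0,0.8,0,0,0,0.35,0,0,0.3,0,0,0,0.35,0,0,0,0,0,0,0.35,0,0,0,0,0,0,0.35])

```text
t: 3.08
tool_pos: [0.415, 0.1011, 0.0191]
ee_rot: [-0.384, 3.117, 0.0]
contact_force: [0.0, -1.3, -0.1]
finger_gap: 0.0301
grip_force: 0.0
```

>>> play_rows(deltas=[0,0,0.08,0,0,0,0.35,0,0,0,0,0,0,0.35])

```text
t: 3.32
tool_pos: [0.4145, 0.1009, 0.014]
ee_rot: [-0.384, 3.117, 0.0]
contact_force: [0.1, 0.9, 0.2]
finger_gap: 0.0296
grip_force: 0.0
```

>>> play_rows(deltas=[0,0,0.05,0,0,0,0.35,0,0,0,0,0,0,0.35])

```text
t: 3.58
tool_pos: [0.414, 0.1008, 0.0105]
ee_rot: [0.385, -3.118, 0.0]
contact_force: [-0.9, -0.4, -1.1]
finger_gap: 0.0298
grip_force: 0.0
```

>>> play_rows(deltas=[0,0,0.03,0,0,0,0.35,0,0,0,0,0,0,0.35])

```text
t: 3.82
tool_pos: [0.414, 0.1008, 0.0086]
ee_rot: [0.384, -3.118, 0.0]
contact_force: [-0.4, -0.8, 0.2]
finger_gap: 0.0303
grip_force: 0.0
```

>>> play_rows(deltas=[0,0,0.04,0,0,0,0.35,0,0,0,0,0,0,0.35])

```text
t: 4.08
tool_pos: [0.4139, 0.1008, 0.0061]
ee_rot: [0.385, -3.118, 0.0]
contact_force: [-1.0, -0.2, 0.1]
finger_gap: 0.0297
grip_force: 0.0
```

>>> play_rows(deltas=[0,0,0.03,0,0,0,0.35,0,0,0,0,0,0,0.35])

```text
t: 4.32
tool_pos: [0.414, 0.1008, 0.0044]
ee_rot: [0.384, -3.118, 0.0]
contact_force: [-0.6, 0.3, -0.3]
finger_gap: 0.0301
grip_force: 0.0
```

>>> play_rows(deltas=[0,0,0.03,0,0,0,0.35,0,0,0,0,0,0,0.35])

```text
t: 4.58
tool_pos: [0.414, 0.1008, 0.0026]
ee_rot: [0.384, -3.118, 0.0]
contact_force: [0.5, -0.5, 0.3]
finger_gap: 0.0302
grip_force: 0.0
```

>>> play_rows(deltas=[0,0,0.03,0,0,0,0.35,0,0,0,0,0,0,0.35])

```text
t: 4.82
tool_pos: [0.414, 0.1008, 0.0008]
ee_rot: [0.384, -3.118, 0.0]
contact_force: [0.2, -0.3, 0.3]
finger_gap: 0.03
grip_force: 0.0
```

>>> play_rows(deltas=[0,0,0.03,0,0,0,0.35,0,0,0,0,0,0,0.35])

```text
t: 5.08
tool_pos: [0.4143, 0.1009, -0.0004]
ee_rot: [-0.384, 3.118, 0.0]
contact_force: [-0.8, -0.2, 5.2]
finger_gap: 0.0302
grip_force: 2.8
```

>>> play_rows(deltas=[0,0,0.02,0,0,0,0.35,0,0,0,0,0,0,0.35])

```text
t: 5.32
tool_pos: [0.4143, 0.1009, -0.0005]
ee_rot: [-0.384, 3.117, 0.0]
contact_force: [-5.1, -1.1, 17.6]
finger_gap: 0.0297
grip_force: 9.0
```

>>> play_rows(deltas=[0,0,-0.09,0,0,0,0.35,0,0,0,0,0,0,0.35,-0.12,0,0,0,0,0,0.35,-0.12,0,0,0,0,0,0.35,-0.12,0,0,0,0,0,0.35,-0.12,0,0,0,0,0,0.35,-0.12,0,0,0,0,0,0.35,-0.12,0,0,0,0,0,0.35,0,0,0,0,0,0,0.35])

```text
t: 6.45
tool_pos: [0.457, 0.1116, 0.0034]
ee_rot: [-0.384, 3.117, 0.0]
contact_force: [0.0, 0.5, -0.3]
finger_gap: 0.0302
grip_force: 0.0
```

>>> play_rows(deltas=[-0.12,0,0,0,0,0,0.35,-0.12,0,0,0,0,0,0.35,-0.12,0,0,0,0,0,0.35,-0.1,0,0,0,0,0,0.35,0,0,0,0,0,0,0.35])

```text
t: 7.08
tool_pos: [0.4836, 0.1183, 0.0034]
ee_rot: [-0.384, 3.117, 0.0]
contact_force: [-0.0, -0.5, -0.6]
finger_gap: 0.0301
grip_force: 0.0
```

```bash
python3 - <<'E'
from h import *
im=env.grab_frame("top")[:,:,::-1]; cv2.imwrite("pics/t2.png",im)
im2=env.grab_frame("scene")[:,:,::-1]; cv2.imwrite("pics/s2.png",im2)
a=cv2.resize(im[130:240,280:400],None,fx=5,fy=5,interpolation=cv2.INTER_CUBIC)
cv2.imwrite("pics/c2.png",a)
plan([.6198,.1533,.003],np.radians(14.08-180))
E
```

```text
t 7.175 pos [0.4829 0.1181 0.0033] toolx deg -165.94 tilt [ 2.e-04  0.e+00 -1.e+00] F [-0.57 -0.57 -0.61]
shift [-2.356  0.015  0.006]
turn rz -0.002
```

View pics/c2.png

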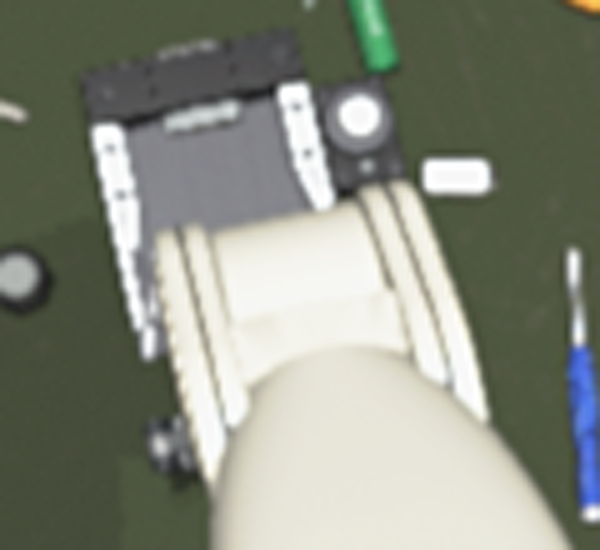

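The top crop shows the arm hiding the module. I'll use the scene and wrist views instead.

```bash
python3 - <<'E'
from h import *
im2=cv2.imread("pics/s2.png")
a=cv2.resize(im2[155:265,240:400],None,fx=5,fy=5,interpolation=cv2.INTER_CUBIC)[:300]
w=env.grab_frame("wrist")[:,:,::-1]
cv2.imwrite("pics/w2.png",w)
b=cv2.resize(w[200:360,180:460],(525,300))
o=np.zeros((600,800,3),np.uint8); o[:300,:800]=a; o[300:,:525]=b
a=cv2.resize(im2[155:265,240:400],(436,300),interpolation=cv2.INTER_CUBIC)
o[:]=0; o[:300,:436]=a; o[300:,:525]=b
cv2.imwrite("pics/c3.png",o)
E
```

```text
(no output)
```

View pics/c3.png

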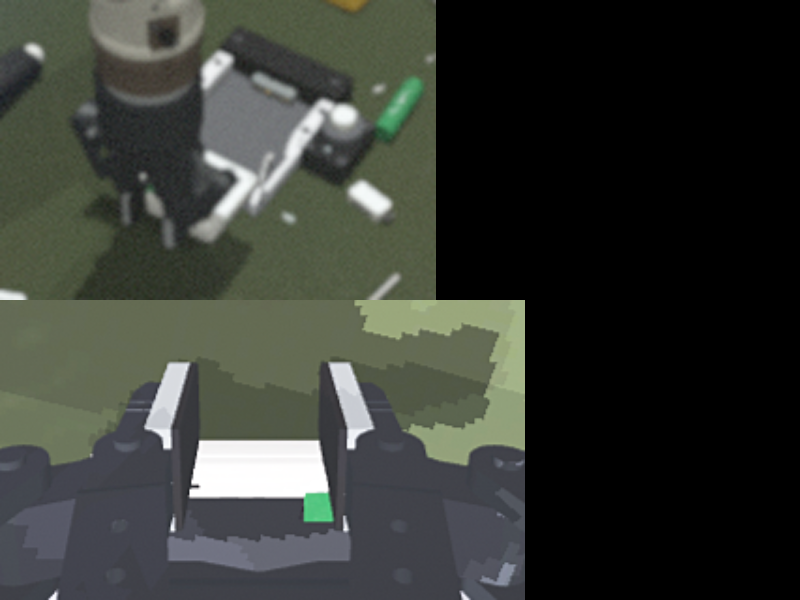

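```bash
python3 - <<'E'
from h import *
S=cam("scene"); n=np.array([np.cos(np.radians(14.08)),np.sin(np.radians(14.08))]); l=np.array([-n[1],n[0]]); o=np.array([.5354,.1321])+.087*n
for u,v in [(258,178),(210,237)]:
    p=ray(S,240+u*160/436,155+v*110/300,.01)[:2]; print(p,(p-o)@n,(p-o)@l)
s=env.sense(); p=s["tool_pos"][:2]; print((p-o)@n,(p-o)@l)
# wrist: edge line at z=.01
W=cam("wrist")
for u,v in [(200,140),(328,140)]:
    p=ray(W,180+u*280/525,200+v*160/300,.01)[:2]; print((p-o)@n,(p-o)@l)
E
```

```text
[0.57492897 0.09508765] -0.057662831103999335 -0.045516858058535045
[0.50689688 0.07751086] -0.12792704928962 -0.046014978727983484
-0.14150807322111067 -0.0008082298727410875
-0.13174779464638814 -0.015059961859372186
-0.13170619440747203 0.01649469175068084
```

The rear edge is square in the wrist view. The module's right edge is about 45.5 mm off the dock's middle line, so its centre is 2–3 mm off, which the 95 mm mouth allows. I push on.

>>> play_rows(deltas=[-0.12,0,0,0,0,0,0.35,-0.12,0,0,0,0,0,0.35,-0.12,0,0,0,0,0,0.35,-0.12,0,0,0,0,0,0.35,-0.12,0,0,0,0,0,0.35,-0.1,0,0,0,0,0,0.35])

```text
t: 7.98
tool_pos: [0.5244, 0.1284, 0.0033]
ee_rot: [-0.384, 3.117, -0.0]
contact_force: [-1.5, -0.3, -0.7]
finger_gap: 0.0294
grip_force: 0.9
```

>>> play_rows(deltas=[-0.12,0,0,0,0,0,0.35,-0.12,0,0,0,0,0,0.35,-0.12,0,0,0,0,0,0.35,-0.12,0,0,0,0,0,0.35,-0.1,0,0,0,0,0,0.35])

```text
t: 8.6
tool_pos: [0.5577, 0.1369, 0.0033]
ee_rot: [0.385, -3.118, -0.0]
contact_force: [-3.0, 0.9, -0.9]
finger_gap: 0.0301
grip_force: 1.1
```

```bash
python3 - <<'E'
from h import *
n=np.array([np.cos(np.radians(14.08)),np.sin(np.radians(14.08))]); l=np.array([-n[1],n[0]]); o=np.array([.5354,.1321])+.087*n
s=env.sense(); p=s["tool_pos"][:2]; print((p-o)@n,(p-o)@l,s["contact_force"],s["t"])
im2=env.grab_frame("scene")[:,:,::-1];w=env.grab_frame("wrist")[:,:,::-1]
cv2.imwrite("pics/s4.png",im2);cv2.imwrite("pics/w4.png",w)
b=cv2.resize(w[200:360,180:460],(525,300))
o=np.zeros((600,800,3),np.uint8); o[300:,:525]=b
o[:300,:436]=cv2.resize(im2[155:265,240:400],(436,300),interpolation=cv2.INTER_CUBIC)
cv2.imwrite("pics/c4.png",o)
E
```

```text
-0.06419958992909185 -0.0007471717078095178 [-2.97211022  0.93579574 -0.86138446] 8.6
```

View pics/c4.png

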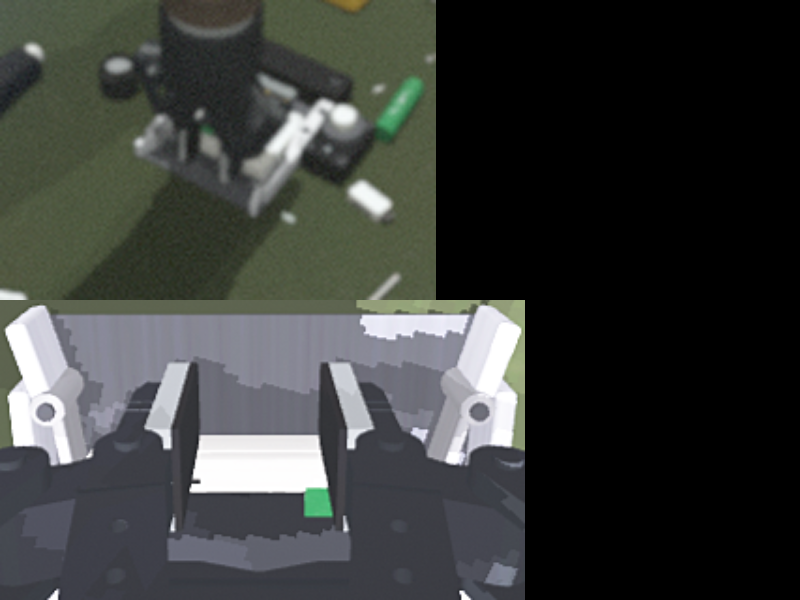

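The module is square between the rails and the pushing edge is flush with both fingers. The mouth pivots are at crop (45,410) and (480,410), clear of the fingers. Now the last 21 mm, watching the force.

>>> play_rows(deltas=[-0.07,0,0,0,0,0,0.35,-0.07,0,0,0,0,0,0.35,-0.07,0,0,0,0,0,0.35,-0.05,0,0,0,0,0,0.35,0,0,0,0,0,0,0.35])

```text
t: 9.32
tool_pos: [0.5731, 0.1406, 0.0034]
ee_rot: [-0.384, 3.117, -0.0]
contact_force: [-1.4, -0.3, -0.0]
finger_gap: 0.0298
grip_force: 0.4
```

>>> play_rows(deltas=[-0.03,0,0,0,0,0,0.35,0,0,0,0,0,0,0.35])

```text
t: 9.57
tool_pos: [0.5733, 0.1407, 0.0033]
ee_rot: [0.384, -3.116, 0.0]
contact_force: [-4.2, -0.7, 3.1]
finger_gap: 0.0298
grip_force: 2.4
```

>>> play_rows(deltas=[-0.03,0,0,0,0,0,0.35,0,0,0,0,0,0,0.35])

```text
t: 9.82
tool_pos: [0.5743, 0.1409, 0.0032]
ee_rot: [0.384, -3.115, 0.001]
contact_force: [-6.0, -2.2, 4.5]
finger_gap: 0.0298
grip_force: 3.4
```

>>> play_rows(deltas=[-0.03,0,0,0,0,0,0.35,0,0,0,0,0,0,0.35])

```text
t: 10.07
tool_pos: [0.5756, 0.1412, 0.0032]
ee_rot: [0.384, -3.114, 0.001]
contact_force: [-6.9, -1.9, 4.8]
finger_gap: 0.0301
grip_force: 3.9
```

>>> play_rows(deltas=[-0.03,0,0,0,0,0,0.35,0,0,0,0,0,0,0.35])

```text
t: 10.32
tool_pos: [0.5768, 0.1415, 0.0032]
ee_rot: [0.384, -3.113, 0.001]
contact_force: [-9.4, -3.0, 6.5]
finger_gap: 0.0301
grip_force: 4.5
```

>>> play_rows(deltas=[-0.03,0,0,0,0,0,0.35,0,0,0,0,0,0,0.35])

```text
t: 10.58
tool_pos: [0.5781, 0.1419, 0.0032]
ee_rot: [0.384, -3.112, 0.001]
contact_force: [-10.1, -3.3, 7.5]
finger_gap: 0.03
grip_force: 5.0
```

>>> play_rows(deltas=[-0.03,0,0,0,0,0,0.35,0,0,0,0,0,0,0.35])

```text
t: 10.82
tool_pos: [0.5797, 0.1423, 0.0032]
ee_rot: [0.384, -3.112, 0.001]
contact_force: [-10.1, -1.6, 7.9]
finger_gap: 0.0297
grip_force: 5.2
```

```bash
python3 - <<'E'
from h import *
n=np.array([np.cos(np.radians(14.08)),np.sin(np.radians(14.08))]); l=np.array([-n[1],n[0]]); o=np.array([.5354,.1321])+.087*n
s=env.sense(); p=s["tool_pos"][:2]; print((p-o)@n,(p-o)@l,s["contact_force"],s["t"])
im2=env.grab_frame("scene")[:,:,::-1];w=env.grab_frame("wrist")[:,:,::-1]
cv2.imwrite("pics/s5.png",im2);cv2.imwrite("pics/w5.png",w)
b=cv2.resize(w[180:360,160:480],None,fx=2,fy=2)
o=np.zeros((600,800,3),np.uint8); o[240:,:640]=b
o[:240,:349]=cv2.resize(im2[155:265,240:400],(349,240),interpolation=cv2.INTER_CUBIC)
cv2.imwrite("pics/c5.png",o)
E
```

```text
-0.041572605307847815 -0.0009257641119602466 [-10.0830796   -1.55285859   7.89844082] 10.825
```

View pics/c5.png

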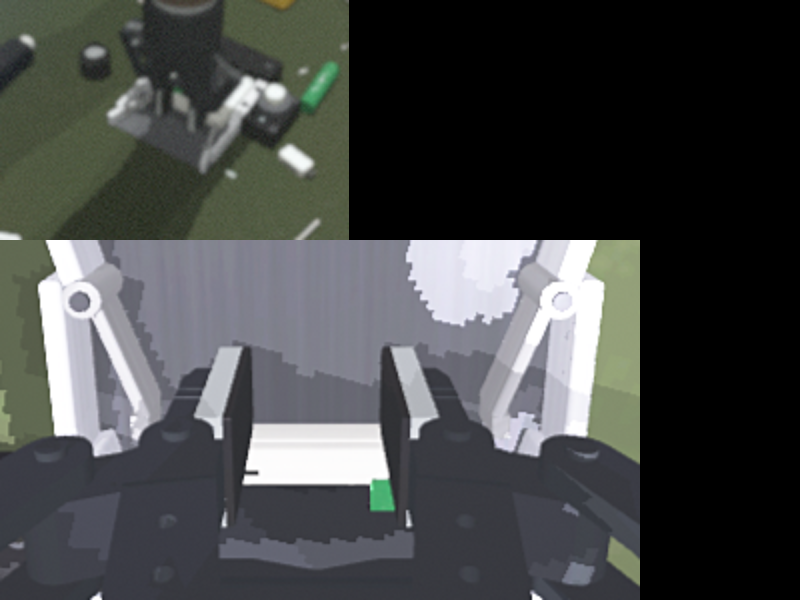

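Both catches, from the pivots at (82,300) and (560,300), are now angled inward behind the module. The force rises like the contact spring. I back off, lift away and check that it stays home.

>>> play_rows(deltas=[0.05,0,0,0,0,0,0.35,0.1,0,0,0,0,0,0.35,0.2,0,0,0,0,0,0.35,0,0,0,0,0,0,0.35])

```text
t: 11.42
tool_pos: [0.5619, 0.1379, 0.0034]
ee_rot: [-0.385, 3.118, 0.0]
contact_force: [-0.3, 0.4, -0.2]
finger_gap: 0.0298
grip_force: 0.0
```

```bash
python3 - <<'E'
from h import *
n=np.array([np.cos(np.radians(14.08)),np.sin(np.radians(14.08))]); l=np.array([-n[1],n[0]]); o=np.array([.5354,.1321])+.087*n
s=env.sense(); p=s["tool_pos"][:2]; print((p-o)@n,(p-o)@l,s["contact_force"],s["t"])
w=env.grab_frame("wrist")[:,:,::-1]
cv2.imwrite("pics/w6.png",w[180:400,100:540].repeat(1,0))
b=cv2.resize(w[180:400,140:500],None,fx=2,fy=2); cv2.imwrite("pics/c6.png",b)
E
```

```text
-0.0598697569563612 -0.0008358790193601741 [-0.32405051  0.40859744 -0.16231199] 11.425
```

View pics/c6.png

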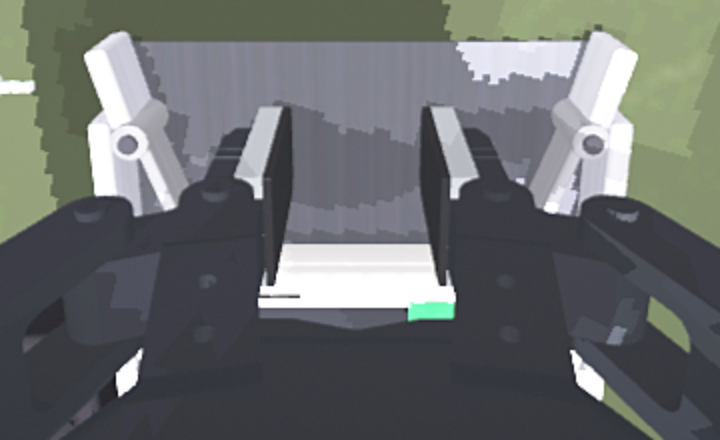

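>>> play_rows(deltas=[0,0,-0.7,0,0,0,0.35,0,0,-0.9,0,0,0,0,0,-0.3,-0.9,0,0,0,0,0.3,-0.9,0,0,0,0,0,0.3,-0.9,0,0,0,0,0,0.3,-0.9,0,0,0,0,0,0,0,0,0,0,0,0])

```text
t: 12.35
tool_pos: [0.554, -0.0536, 0.1537]
ee_rot: [-0.374, 3.118, -0.002]
contact_force: [0.4, 0.6, -0.7]
finger_gap: -0.0003
grip_force: 0.0
```

```bash
python3 - <<'E'
from h import *
C=cam("top"); im=env.grab_frame("top")[:,:,::-1]; cv2.imwrite("pics/t7.png",im); im2=env.grab_frame("scene")[:,:,::-1]; cv2.imwrite("pics/s7.png",im2)
o=np.zeros((600,800,3),np.uint8)
o[:,:400]=cv2.resize(im[140:215,300:350],(400,600),interpolation=cv2.INTER_CUBIC)
o[:300,400:]=cv2.resize(im2[165:240,280:380],(400,300),interpolation=cv2.INTER_CUBIC)
cv2.imwrite("pics/c7.png",o)
plan([.648,.0787,.06])
E
```

```text
t 12.45 pos [ 0.5543 -0.0502  0.1535] toolx deg -166.03 tilt [ 9.e-04  5.e-04 -1.e+00] F [-0.22  1.02 -0.19]
shift [-2.033  1.707  1.561]
```

View pics/c7.png

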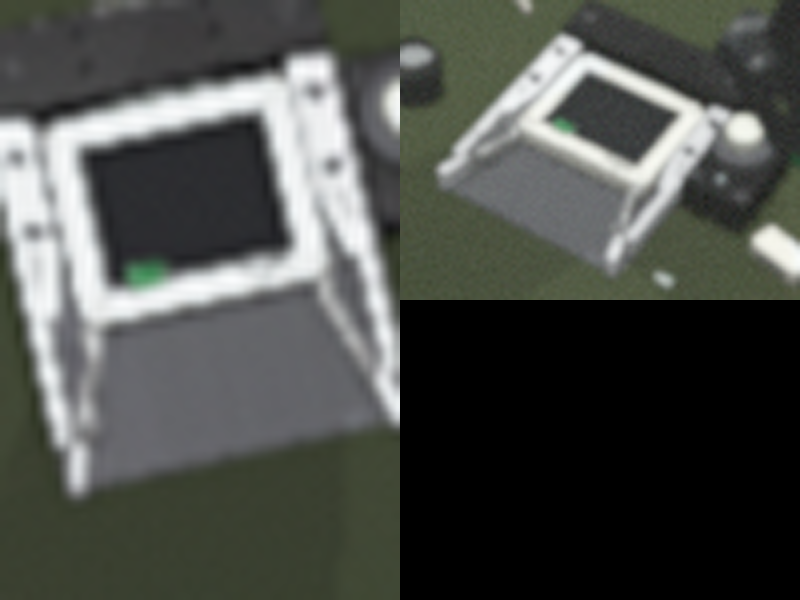

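Both views show the module flush near the bridge. The catch arms end at its rear corners, top crop (98,320) and (322,280). I'll check the distance home and compare the catch arm pixels with the first picture.

```bash
python3 - <<'E'
from h import *
C=cam("top")
n=np.array([np.cos(np.radians(14.08)),np.sin(np.radians(14.08))]); l=np.array([-n[1],n[0]]); o=np.array([.5354,.1321])+.087*n
for u,v in [(98,320),(325,277)]:
    p=ray(C,300+(u+.5)/8-.5,140+(v+.5)/8-.5,.01)[:2]; print(((p-o)@n).round(4),((p-o)@l).round(4))
a=cv2.imread("pics/top0.png").min(2);b=cv2.imread("pics/t7.png").min(2)
for r in (183,185,187): print(r,a[r,306:317],b[r,306:317])
for r in (178,180,182): print(r,a[r,336:350],b[r,336:350])
E
```

```text
-0.0311 0.0365
-0.0335 -0.0409
183 [194 127 119 117 156 226 192 136 124 127 126] [174 110 100 100 136 192 161 110 100 103 103]
185 [226 162 125 114 133 182 164 132 125 128 128] [201 139 104  98 113 146 130 106 101 103 105]
187 [246 202 132 127 163 168 143 127 128 128 128] [233 178 110 108 137 135 113 103 103 103 104]
178 [125 125 120 116 146 195 186 142 109 131 220 246 196  98] [100 100  98  98 125 164 153 116  93 118 196 231 172  84]
180 [125 126 124 121 114 132 183 177 136 103 148 234 227 145] [100 101 100  98  94 115 158 150 114  90 132 213 198 123]
182 [125 124 124 123 122 114 128 187 201 154 138 223 246 195] [100 100  99  99  98  95 110 157 166 128 123 197 232 171]
```

The catch arms sit at exactly the same pixels as at the start, so both have snapped in, and the module's rear edge is at about -33 mm, so it is home. Now the button.

>>> play_rows(deltas=[-0.51,0.43,0,0,0,0,0,-0.51,0.43,0,0,0,0,0,-0.51,0.43,0,0,0,0,0,-0.5,0.42,0,0,0,0,0,0,0,0.8,0,0,0,0,0,0,0.8,0,0,0,0,0,0,0,0,0,0,0])

```text
t: 13.32
tool_pos: [0.6429, 0.0812, 0.0524]
ee_rot: [0.388, -3.107, -0.0]
contact_force: [-0.5, -0.1, 0.9]
finger_gap: 0.0002
grip_force: 0.0
```

```bash
python3 - <<'E'
from h import *
plan([.648,.0787,.046])
E
```

```text
t 13.325 pos [0.6429 0.0812 0.0524] toolx deg -165.76 tilt [-0.0105 -0.001  -0.9999] F [-0.45 -0.07  0.93]
shift [-0.073 -0.062  0.105]
```

>>> play_rows(deltas=[0,0,0,0,0,0,0,0,0,0,0,0,0,0])

```text
t: 13.58
tool_pos: [0.6492, 0.0801, 0.0604]
ee_rot: [-0.385, 3.113, 0.0]
contact_force: [0.7, -0.1, 0.3]
finger_gap: 0.0001
grip_force: 0.0
```

>>> play_rows(deltas=[0.02,-0.02,0.1,0,0,0,0,0,0,0.1,0,0,0,0,0,0,0,0,0,0,0,0,0,0,0,0,0,0])

```text
t: 14.08
tool_pos: [0.6462, 0.0777, 0.0455]
ee_rot: [0.384, -3.118, 0.001]
contact_force: [-0.4, -0.8, 2.0]
finger_gap: -0.0003
grip_force: 0.8
```

>>> play_rows(deltas=[0,0,0.05,0,0,0,0,0,0,0,0,0,0,0])

```text
t: 14.32
tool_pos: [0.6464, 0.0778, 0.0424]
ee_rot: [-0.384, 3.118, -0.001]
contact_force: [-1.3, -1.4, 2.4]
finger_gap: -0.0002
grip_force: 1.7
```

>>> play_rows(deltas=[0,0,0.04,0,0,0,0,0,0,0,0,0,0,0])

```text
t: 14.58
tool_pos: [0.6464, 0.0778, 0.0402]
ee_rot: [-0.384, 3.118, -0.001]
contact_force: [-0.9, -2.0, 4.9]
finger_gap: 0.0002
grip_force: 2.4
```

>>> play_rows(deltas=[0,0,0.02,0,0,0,0,0,0,0,0,0,0,0])

```text
t: 14.82
tool_pos: [0.6464, 0.0778, 0.04]
ee_rot: [-0.384, 3.117, -0.001]
contact_force: [-3.2, -2.0, 10.0]
finger_gap: 0.0002
grip_force: 4.7
```

>>> play_rows(deltas=[0,0,-0.3,0,0,0,0,0,0,-0.9,0,0,0,0,0.5,-0.6,-0.6,0,0,0,0,0.4,-0.8,0,0,0,0,0,0.4,-0.8,0,0,0,0,0,0,0,0,0,0,0,0,0,0,0,0,0,0,0])

```text
t: 15.7
tool_pos: [0.6027, -0.0687, 0.1468]
ee_rot: [-0.384, 3.118, 0.001]
contact_force: [1.6, 0.4, -0.6]
finger_gap: 0.0007
grip_force: 0.0
```

```bash
python3 - <<'E'
from h import *
im=env.grab_frame("top")[:,:,::-1]
a=cv2.imread("pics/t7.png").astype(int); d=np.abs(a-im).max(2)[140:215,295:370]
print(env.sense()["contact_force"],env.sense()["t"],"changed px",(d>40).sum(), np.argwhere(d>40).mean(0) if (d>40).any() else "")
# bystanders vs. start
a=cv2.imread("pics/top0.png").astype(int); d=(np.abs(a-im).max(2)>90).astype(np.uint8)
nn,_,st,ce=cv2.connectedComponentsWithStats(d); print([(s[4],c.round()) for s,c in zip(st[1:],ce[1:]) if s[4]>8])
E
```

```text
[0.79970292 1.14834314 0.32244433] 15.75 changed px 0 
[(np.int32(22946), array([488., 291.])), (np.int32(1152), array([482., 100.])), (np.int32(65), array([457.,  89.])), (np.int32(224), array([447.,  93.])), (np.int32(9), array([514., 102.])), (np.int32(39), array([527., 110.])), (np.int32(964), array([437., 139.])), (np.int32(239), array([322., 165.])), (np.int32(62), array([438., 161.])), (np.int32(19), array([521., 198.])), (np.int32(472), array([336., 221.])), (np.int32(131), array([489., 210.])), (np.int32(9), array([529., 206.])), (np.int32(10), array([398., 230.])), (np.int32(18), array([522., 231.])), (np.int32(13), array([492., 232.])), (np.int32(14), array([368., 375.])), (np.int32(25), array([176., 388.])), (np.int32(385), array([381., 393.])), (np.int32(15), array([365., 395.])), (np.int32(14), array([321., 398.]))]
```

```bash
python3 -c "
from station import env
print(env.close_job())"
```

```text
the job is handed in; nothing more can be done
None
```

I pushed the module home: both catches snapped in behind it, and it stayed put when I backed off. I then pressed the start button fully down, it sprang back up, and I handed the job in at about 16 s. The hand-in returned no verdict, so I don't know how it was judged.

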